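# Put the balance weights back in their case and fit its cover

## Task

The balance check is finished: put the three round, knobbed steel weights back in the wooden case, each standing in the well of its own size, setting them down rather than dropping them. Then close the case with its cover: tuck one end in under the lip and lower the other until the cover lies flat on its seat. The hexagonal, hooked and slotted weights belong to other sets: leave them where they are.

Things in the scene. Friction and masses are not known exactly. Their poses are not given: they have to be found in the camera images.
- w500_mid (a point): the 500 g weight: the largest of the three round, smooth steel weights with a knob on top, stands upright; body 44 mm diameter and 36 mm high, above it a 4 mm neck, then a knob 22 mm diameter from 40 to 56 mm above the underside. Point: on its axis, half-way up (28 mm above its underside); z up
- w200_mid (a point): the 200 g weight: the middle one of the round knobbed steel weights; body 32 mm diameter, 28 mm high, 4 mm neck, knob 16 mm diameter from 32 to 42 mm above the underside. Point: on its axis, half-way up (21 mm above its underside); z up
- w100_mid (a point): the 100 g weight: the smallest of the round knobbed steel weights; body 25 mm diameter, 24 mm high, 4 mm neck, knob 13 mm diameter from 28 to 36 mm above the underside. Point: on its axis, half-way up (18 mm above its underside); z up
- case: open wooden weight case, fixed, 191 x 120 mm. Origin: centre of its underside on the bench; x along its length, away from the lip. Wells in a grey insert (top at z 38 mm), at y = 0: 500 g well 56 mm wide at x -50.5, floor z 4; 200 g well 44 mm at x 9.5, floor z 12; 100 g well 37 mm at x 60, floor z 16. Seated, each body's top is at z 40 mm. Walls at y +-46 up to z 64: open fingers only part way
- case_seat (a point): centre of the cover's seat, on top of the case walls, 64 mm above the bench; axes as the case. Pocket x -90.5 to 90.5, y -56 to 56 mm, rim 6 mm high. At the -x end a fixed lip covers x -90.5 to -76.5, its underside 12 mm and top 16 mm above the seat. The opening left is shorter than the cover, which goes in only tilted (about 0.25 rad), low end under the lip, then turned down flat
- cover_mid (a point): the case's cover, at the start flat on the bench: wooden plate 174 x 104 x 5 mm, alike at both ends, with an upright black bar handle across its middle: 12 mm thick along the cover's x, 60 mm long along its y, from 5 to 29 mm above the plate's underside. Point: in the handle, above the plate's centre, 14.5 mm above its underside; x along the plate's length, z up. About 0.15 kg
- hex_weight_mid (a point): does not belong to the set: dark hexagonal iron weight with a knob, 34 mm across the flats, 43 mm high. Point: on its axis, half-way up
- hook_weight_mid (a point): does not belong to the set: steel cylinder 30 mm diameter with a wire hook on top, 62 mm high in all. Point: on its axis, half-way up
- slot_weight_mid (a point): does not belong to the set: flat steel disc with a radial slot and no knob, 45 mm diameter, 14 mm high. Point: on its axis, half-way up
Things that resemble listed ones, but are neither listed nor needed, are in the scene too. What is shaped like the part that bears w100_mid but yellow is not meant. Leave any turquoise look-alike of the part that bears w200_mid alone.

How it is judged:
By the outcome, as a careful person would: the job done as asked, in the order asked, and still so for the second after the job is handed in, with the robot touching nothing.
It also fails if it takes over 104 s, if anything falls off the work surface, if the arm or the gripper's body presses on something with over 40 N, if the wrist force passes 120 N, or if a joint passes its speed limit or range.

## Robot

A 6-joint arm with a two-finger parallel gripper is mounted at the origin on the work surface. World frame = base frame: x ahead of the robot, y to its left, z up, the work surface at z = 0. Lengths are in m, angles in rad, forces in N, time in s.
With the tool pointing down it reaches from about 0.15 to 0.775 m from the base axis. Payload 6.1 kg.
Tool frame: the origin (TCP) lies on the centre line of the jaws, within the pads' length; the fingertips stand 17 mm ahead of it and the grasp point (between the pads) lies 2 mm behind it; z points along the fingers, y is the direction in which the jaws open and shut (so a half turn about z gives the same grasp; the last joint's range is limited). The gripper opens to 85 mm and grips with 20 to 120 N. Pads are 22 mm wide; open, the fingers measure 114 mm over their backs; the gripper's body (76 mm by 85 mm) begins 54 mm behind the grasp point. The pads swing forward as they close: fully open they stand 13 mm farther back than shut.
Start: joints at [1.237, 0.126, -0.04, 1.405, 0, 1.571], TCP at [0.172, 0.496, 0.248] pointing down, gripper open.
Joint ranges: [-2.72, 2.72], [-0.95, 1.95], [-1.27, 1.35], [-1.78, 2.02], [-1.46, 1.47], [-3.14, 3.14]. Speed limits (rad/s): [2.39, 2.39, 3.01, 3.14, 3.14, 3.14].

## Interface

Orientations are given as a unit quaternion [w, x, y, z].
In Python, from bench import telemetry, cams, robot gives the robot as it stands. The module is installed in compiled form; this text tells all that it offers.
- The arm moves only by the tool jog_arm, never from a script. Its argument "rows" is one flat list of numbers, 5 for each row, row after row: the opening, from 0 (shut) to 1 (fully open), then the shift along the tool's x, y, z in mm, then the turn about the tool's z in rad. In form: [claw, x, y, z, roll, claw, x, y, z, roll, ...]. A call has 1 to 10 rows; each row is the pose to reach, as a shift and turn from the pose commanded when the call began, along the tool's axes at that moment; what a row does not reach only later rows make up. A row lasts 1/10 s, in which the tool goes at most 50 mm and 8.59 degrees, less where a joint would pass 70% of its speed; a pose out of reach is approached as far as the arm can. A call with a gripper value outside its range is refused whole. The fingers move at their own pace and stop on an object; the grip force is fixed at half the most. Time passes only in rows, so rows that repeat a pose let the fingers close. It gives the time, the measured TCP pose, the force and the opening at its end, in the units of the state.
- telemetry.get_obs(): the state, without advancing time (a new reading comes with each control period).
- cams.camera(name): name is "scene" or "side" or "wrist"; returns a dict with "img" (420x560x3 uint8, blue, green, red), "depth" (420x560 float32, m along the optical axis (not along the pixel's ray), 0 where there is no reading), "fx", "fy", "cx", "cy" (pixels), "extrinsics" (4x4, takes a point from world to camera coordinates); the wrist camera has in their place "hand_eye" (4x4, takes a point from camera to tool coordinates, whose origin is the TCP and whose axes are the flange's). Camera axes: x right, y up, looking along -z (the intrinsics and any distortion apply to the point x, -y, -z); pixel columns grow to the right and rows downward; lengths in m; the calibration is good to about 2 mm. The wrist camera is an equidistant fisheye: a pixel r from the principal point sees the ray r / f radians off the axis. A picture is of the moment at which its call begins: read the wrist's pose just before it.
- robot.close_job(): hands the job in, once; it reports no verdict.
The state is a dict: "time_s": time; "joint_pos": joint angles; "dq": joint speeds; "tau": joint torques, N m; "tool_pos": TCP position; "orientation": TCP orientation; "force": force on the tool from outside, world axes, zero at the start; "ft_torque": the same for the moment, N m; "finger_gap": opening from 0.0 (shut) to 1.0 (fully open).
Only numpy, scipy, OpenCV 4.12 (cv2) and the standard library are available. Lean on these libraries where they do the work, as an engineer would, in place of code of your own. Each camera call takes 0.05 s, during which the arm holds its last target. There are 200 camera calls.

## Working session

There is one attempt and no reset: what is moved stays moved. The work goes in short steps, Python scripts to look and compute and a tool call to move; the robot and the scene stay as the last step left them, time stands still between calls to the robot, and variables do not carry over. Pictures are saved under pics/ and viewed, about 12 in all and at most 16, crops included, and the job is handed in when it is done.

Besides the shell and the picture viewer there is one more tool, called after "Request:" as name(argument=value, ...) on one line, values as JSON. jog_arm: Moves the arm, as the interface text tells. Its arguments: {"type":"object","properties":{"rows":{"type":"array","items":{"type":"number"}}},"required":["rows"]}

```bash
mkdir -p pics
cat > h.py <<'E'
import numpy as np, cv2
from bench import telemetry, cams, robot
from scipy.spatial.transform import Rotation as R
def obs(): return telemetry.get_obs()
def toolT(o):
    q=o['orientation']; T=np.eye(4); T[:3,:3]=R.from_quat([q[1],q[2],q[3],q[0]]).as_matrix(); T[:3,3]=o['tool_pos']; return T
def take(n):
    o=obs(); c=cams.camera(n); c['T']=toolT(o); c['n']=n; return c
def cloud(c):
    h,w=c['depth'].shape; u,v=np.meshgrid(np.arange(w),np.arange(h)); d=c['depth']
    x=(u-c['cx'])/c['fx']; y=(v-c['cy'])/c['fy']
    if 'hand_eye' in c:
        r=np.hypot(x,y)+1e-9; k=np.tan(np.minimum(r,1.5))/r; x=x*k;y=y*k
    p=np.stack([x*d,-y*d,-d,np.ones_like(d)],-1)
    M=c['T']@c['hand_eye'] if 'hand_eye' in c else np.linalg.inv(c['extrinsics'])
    P=p@M.T; P=P[...,:3]; P[d<=0]=np.nan; return P
E
python3 - <<'E'
from h import *
import pickle
print(obs())
for n in ['scene','side','wrist']:
    c=take(n); pickle.dump(c,open(n+'.pkl','wb')); cv2.imwrite(f'pics/{n}0.png',c['img']); print({k:(v if not hasattr(v,'shape') or v.size<20 else v.shape) for k,v in c.items()})
a=[cv2.imread(f'pics/{n}0.png') for n in ['scene','side','wrist']]
E
```

```text
{'time_s': 0.0, 'joint_pos': array([ 1.23702793e+00,  1.26393347e-01, -4.05933943e-02,  1.40543174e+00,
        2.08928419e-05,  1.57077816e+00]), 'dq': array([ 2.85871355e-04, -9.85637348e-04,  5.17809039e-04,  8.07500083e-05,
       -4.82747560e-04, -3.82481252e-05]), 'tau': array([-1.30447996e-03, -4.35918188e+01,  3.52921343e+01,  1.74254493e-02,
       -1.72722512e-04, -5.64117713e-06]), 'tool_pos': array([0.17186073, 0.49566381, 0.24752816]), 'orientation': array([-1.45036849e-04,  1.66101645e-01,  9.86108303e-01, -7.98070984e-04]), 'force': array([ 0.2966637 , -0.11463742, -0.77296365]), 'ft_torque': array([ 0.053542  , -0.03328485, -0.00108687]), 'finger_gap': 0.9988277253852857}
{'img': (420, 560, 3), 'depth': (420, 560), 'fx': 497.5453808245768, 'fy': 497.5453808245768, 'cx': 281.3118848148297, 'cy': 210.5038125972666, 'extrinsics': array([[ 0.17153078,  0.98497771,  0.01990261, -0.10933918],
       [-0.69752018,  0.10715473,  0.70850791,  0.31347546],
       [ 0.69573183, -0.13541338,  0.70542217, -1.50029071],
       [ 0.        ,  0.        ,  0.        ,  1.        ]]),
[... 1289 characters left out ...]
ray([[ 1.96413860e-04,  9.65738008e-01,  2.59518903e-01,
         6.60404700e-02],
       [ 9.99999888e-01, -7.79316867e-05, -4.66833993e-04,
        -1.10015822e-03],
       [-4.30614585e-04,  2.59518966e-01, -9.65737915e-01,
        -1.25056986e-01],
       [ 0.00000000e+00,  0.00000000e+00,  0.00000000e+00,
         1.00000000e+00]]), 'T': array([[-9.44804201e-01,  3.27635213e-01, -4.35442872e-04,
         1.71894505e-01],
       [ 3.27635500e-01,  9.44803202e-01, -1.37394396e-03,
         4.95686438e-01],
       [-3.87446033e-05, -1.44077457e-03, -9.99998961e-01,
         2.47603424e-01],
       [ 0.00000000e+00,  0.00000000e+00,  0.00000000e+00,
         1.00000000e+00]]), 'n': 'wrist'}
```

View pics/scene0.png

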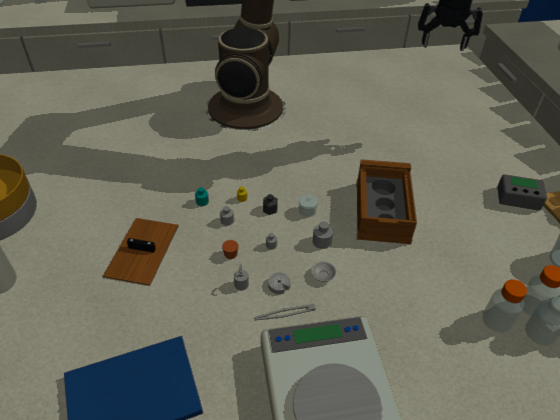

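View pics/side0.png

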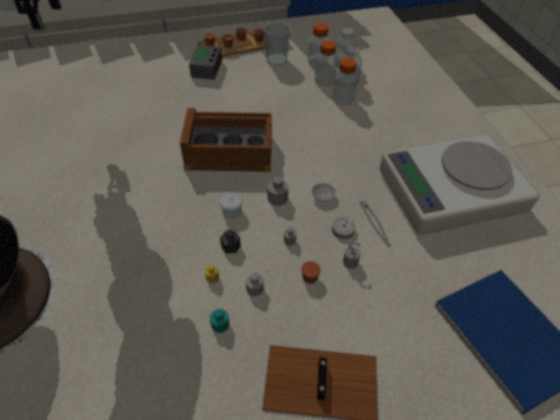

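The scene view shows the round steel weights at about (323,234), (227,215) and (272,241). Not to be touched: the teal (202,197) and yellow (242,194) look-alikes, the hex (270,203), hook (241,278) and slot (279,284) weights. The cover is at (142,250). The case is at (386,202), with its lip at the robot end.

Run:
```python
from h import *
import pickle
c=pickle.load(open('scene.pkl','rb')); P=cloud(c); s=pickle.load(open('side.pkl','rb')); S=cloud(s)
cv2.imwrite('pics/crop1.png',cv2.resize(c['img'][150:310,190:430],None,fx=3.3,fy=3.3,interpolation=cv2.INTER_CUBIC))
cv2.imwrite('pics/crop2.png',cv2.resize(s['img'][95:415,165:415],None,fx=1.85,fy=1.85,interpolation=cv2.INTER_CUBIC))
# bench plane
for nm,Q in (('scene',P),('side',S)):
    m=(Q[...,0]>.2)&(Q[...,0]<.75)&(abs(Q[...,1])<.5)&(abs(Q[...,2])<.01)
    print(nm,'bench z',np.nanmedian(Q[m][:,2]))
    # top-view height map clusters
    m=(Q[...,0]>.1)&(Q[...,0]<.8)&(abs(Q[...,1])<.6)&(Q[...,2]>.008)&(Q[...,2]<.12)
    n,l,st,ce=cv2.connectedComponentsWithStats(m.astype(np.uint8),connectivity=4)
    for i in range(1,n):
        if st[i,4]<40: continue
        q=Q[l==i]; t=q[q[:,2]>q[:,2].max()-.006]
        print(i,ce[i].round(0),st[i,4],'mn',q.min(0).round(3),'mx',q.max(0).round(3),'top',np.median(t,0).round(4))
```

```text
scene bench z -0.0006406457475535143
28 [ 15. 199.] 1926 mn [ 0.268 -0.6    0.008] mx [ 0.452 -0.538  0.103] top [ 0.3703 -0.5534  0.0991]
29 [386. 201.] 4263 mn [0.384 0.184 0.008] mx [0.605 0.352 0.084] top [0.4138 0.2938 0.0795]
30 [509. 191.] 535 mn [0.452 0.561 0.008] mx [0.532 0.6   0.048] top [0.4976 0.587  0.0441]
32 [242. 193.] 106 mn [ 0.388 -0.068  0.008] mx [ 0.412 -0.045  0.037] top [ 0.4001 -0.0558  0.0349]
33 [201. 195.] 176 mn [ 0.38  -0.167  0.008] mx [ 0.412 -0.137  0.044] top [ 0.3953 -0.1517  0.0413]
34 [270. 203.] 219 mn [ 0.428 -0.012  0.008] mx [0.465 0.024 0.044] top [0.4463 0.0046 0.0416]
35 [308. 204.] 331 mn [0.44  0.071 0.008] mx [0.488 0.114 0.048] top [0.4653 0.0925 0.046 ]
37 [227. 215.] 190 mn [ 0.458 -0.115  0.008] mx [ 0.486 -0.084  0.044] top [ 0.4699 -0.0988  0.0418]
38 [323. 234.] 397 mn [0.545 0.083 0.008] mx [0.589 0.126 0.058] top [0.566  0.1053 0.0551]
47 [271. 240.] 127 mn [ 0.549 -0.021  0.008] mx [0.572 0.001 0.037] top [ 0.5592 -0.0093  0.0345]
48 [556. 251.] 173 mn [0.678 0.583 0.008] mx [0.718 0.598 0.066] top [0.6848 0.5896 0.0642]
50 [
[... 1946 characters left out ...]
 43. 284.] 328 mn [ 0.1   -0.049  0.008] mx [0.115 0.054 0.015] top [ 0.1054 -0.0009  0.0114]
41 [311. 271.] 329 mn [ 0.555 -0.118  0.008] mx [ 0.589 -0.084  0.034] top [ 0.5716 -0.1016  0.0311]
43 [212. 272.] 196 mn [ 0.387 -0.068  0.008] mx [ 0.411 -0.044  0.039] top [ 0.399  -0.0567  0.0366]
44 [255. 283.] 323 mn [ 0.453 -0.116  0.008] mx [ 0.484 -0.084  0.046] top [ 0.4682 -0.0984  0.0427]
46 [467. 332.] 1319 mn [ 0.767 -0.374  0.008] mx [ 0.8   -0.205  0.023] top [ 0.7906 -0.2625  0.0193]
47 [219. 319.] 360 mn [ 0.38  -0.168  0.008] mx [ 0.411 -0.136  0.046] top [ 0.3954 -0.1523  0.0431]
89 [322. 378.] 369 mn [ 0.514 -0.32   0.008] mx [ 0.544 -0.253  0.033] top [ 0.5292 -0.2916  0.0301]
```

View pics/crop1.png

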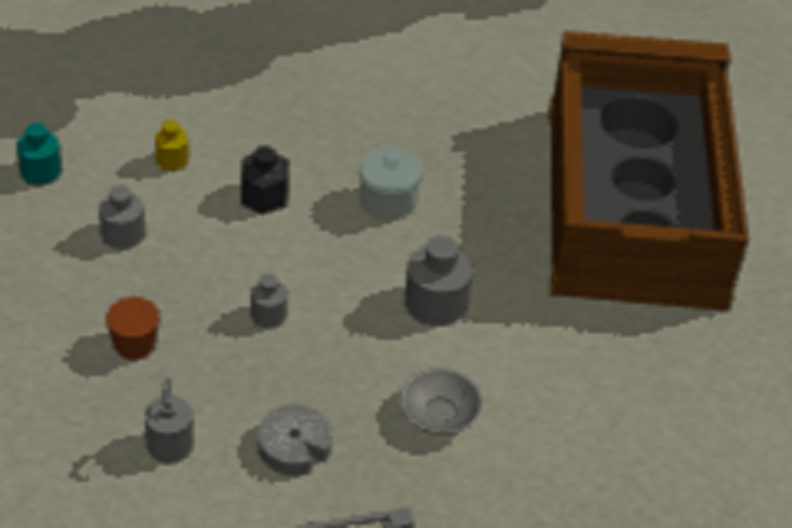

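View pics/crop2.png

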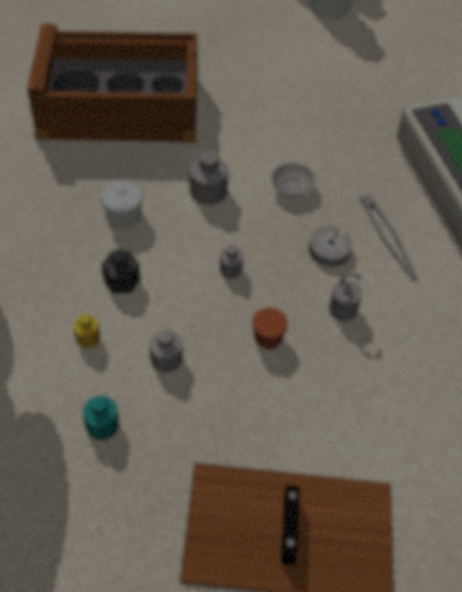

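Crop 1 shows the 500 g weight (440,280), the 200 g (122,217) and the 100 g (268,300) as plain grey weights with knobs, clearly different from the teal, yellow, black hex, hooked and slotted ones. Next I fit the case and cover poses.

Run:
```python
from h import *
import pickle
for n,dz in (('scene',.0006),('side',-.0014)):
    c=pickle.load(open(n+'.pkl','rb')); P=cloud(c); P[...,2]+=dz
    hsv=cv2.cvtColor(c['img'],cv2.COLOR_BGR2HSV); br=(hsv[...,0]<16)&(hsv[...,1]>130)
    def rect(m):
        q=P[m][:,:2].astype(np.float32); r=cv2.minAreaRect(q*1000); b=cv2.boxPoints(r); return np.round(r[0],1),np.round(r[1],1),round(r[2],2),len(q)
    X,Y,Z=P[...,0],P[...,1],P[...,2]
    case=(X>.36)&(X<.63)&(Y>.17)&(Y<.37)
    print(n,'case top',rect(case&br&(Z>.06)&(Z<.074)),'all>60',rect(case&br&(Z>.055)))
    print(' lip',rect(case&br&(Z>.0765)), np.median(Z[case&br&(Z>.0765)]))
    ins=case&~br&(Z>.033)&(Z<.043); print(' insert z',np.median(Z[ins]),rect(ins))
    for lo,hi in((.002,.009),(.008,.03)):
        hole=case&~br&(Z>lo)&(Z<hi)
    cov=(X>.42)&(X<.65)&(Y>-.42)&(Y<-.18)
    print(' cover',rect(cov&br&(Z>-.003)&(Z<.012)),'handle',rect(cov&(Z>.022)), np.median(Z[cov&br&(Z>-.003)&(Z<.012)]))
    # PCA of handle
    for (a,b,h,r) in ((.566,.1045,.056,.011),(.4695,-.099,.042,.008),(.5598,-.010,.036,.0065)):
        m=(np.hypot(X-a,Y-b)<r+.006)&(Z>h-.003); print(' knob',rect(m), 'med',np.round(np.median(P[m],0),4))
```

```text
scene case top (array([496.3, 267.8]), array([118.7, 193.7]), 74.45, 1019) all>60 (array([495. , 268.1]), array([118.8, 196.4]), 74.37, 1507)
 lip (array([412.7, 291.8]), array([116.8,  24. ]), 73.36, 266) 0.07936063702763226
 insert z 0.03764029286834532 (array([499.5, 262.4]), array([115.3, 189.2]), 78.82, 1052)
 cover (array([ 529. , -291.1]), array([104.9, 177.4]), 69.19, 2601) handle (array([ 529.8, -290.6]), array([60.7, 15. ]), 69.38, 162) 0.004979951633708079
 knob (array([565.7, 105.5]), array([20.1, 20.2]), 28.96, 60) med [0.566  0.1049 0.0557]
 knob (array([468.5, -98.8]), array([13.7, 16.4]), 79.62, 29) med [ 0.4697 -0.0992  0.0424]
 knob (array([558.4,  -8.9]), array([11.5, 11.1]), 62.01, 22) med [ 0.5588 -0.0088  0.0351]
side case top (array([495.8, 267.8]), array([122.9, 187.4]), 74.36, 965) all>60 (array([495.6, 267.7]), array([123.7, 187.4]), 74.54, 1521)
 lip (array([413.8, 289.7]), array([117. ,  17.5]), 74.77, 282) 0.0798504201915501
 insert z 0.037882187287606464 (array([495.3, 264.5]), array([113.1, 190.2]), 73.69, 901)
 cover (array([ 529.3, -291.2]), array([102.3, 170.8]), 69.1, 6577) handle (array([ 529.9, -290.7]), array([59. , 12.2]), 68.87, 314) 0.004741588508143947
 knob (array([566.4, 105.1]), array([19.9, 20.1]), 18.39, 70) med [0.566  0.1047 0.0558]
 knob (array([468.2, -98.9]), array([15.5, 14.1]), 80.32, 57) med [ 0.4682 -0.0984  0.0414]
 knob (array([559.1,  -9.3]), array([10.8, 11.5]), 74.26, 31) med [ 0.5596 -0.0095  0.0354]
```

```bash
cat >> h.py <<'E'
YC=np.deg2rad(74.4); CO=np.array([.4956,.2678]); 
def casept(x,y=0): a=YC-np.pi/2; return CO+np.array([x*np.cos(a)-y*np.sin(a),x*np.sin(a)+y*np.cos(a)])
def go(x,y,z,yang=YC):
    o=obs(); T=toolT(o); d=T[:3,:3].T@(np.array([x,y,z])-o['tool_pos'])*1000
    a=np.arctan2(T[1,1],T[0,1]); r=(a-yang+np.pi/2)%np.pi-np.pi/2
    print('rel',d.round(1),'roll',round(r,4),'| at',np.round(o['tool_pos'],4),'gap',round(o['finger_gap'],3),'t',round(o['time_s'],2),'F',np.round(o['force'],1))
E
python3 -c "
from h import *
go(.566,.1047,.2475); go(.566,.1047,.12)
for x in(-.0505,.0095,.06): print(casept(x))"
```

```text
rel [-5.005e+02 -2.404e+02  5.000e-01] roll -0.0615 | at [0.1719 0.4958 0.2477] gap 0.998 t 0.15 F [-0.3 -0.1 -0. ]
rel [-500.4 -240.2  128. ] roll -0.0615 | at [0.1719 0.4958 0.2477] gap 0.998 t 0.15 F [-0.3 -0.1 -0. ]
[0.44696029 0.28138045]
[0.50475004 0.26524526]
[0.55338975 0.25166481]
```

Request:
jog_arm(rows=[0.45,-500,-240,0,-0.0615,0.45,-500,-240,0,-0.0615,0.45,-500,-240,0,-0.0615,0.45,-500,-240,0,-0.0615,0.45,-500,-240,0,-0.0615,0.45,-500,-240,0,-0.0615,0.45,-500,-240,0,-0.0615,0.45,-500,-240,0,-0.0615,0.45,-500,-240,0,-0.0615,0.45,-500,-240,0,-0.0615])

```text
time_s: 1.15
tool_pos: [0.5281, 0.1421, 0.2482]
orientation: [-0.0, 0.136, 0.991, 0.0]
force: [0.8, 0.7, -0.4]
finger_gap: 0.448
```

```bash
python3 -c "
from h import *
go(.566,.1047,.12)"
```

```text
rel [-46.6 -25.8 128.2] roll -0.0003 | at [0.5281 0.1421 0.2482] gap 0.448 t 1.15 F [ 0.8  0.7 -0.4]
```

Request:
jog_arm(rows=[0.45,-46,-26,128,0,0.45,-46,-26,128,0,0.45,-46,-26,128,0,0.45,-46,-26,128,0,0.45,-46,-26,128,0,0.45,-46,-26,128,0])

```text
time_s: 1.75
tool_pos: [0.565, 0.1072, 0.1224]
orientation: [0.001, 0.135, 0.991, 0.001]
force: [0.5, 0.4, 0.2]
finger_gap: 0.453
```

Run:
```python
from h import *
go(.566,.1047,.056)
c=take('side'); P=cloud(c); P[...,2]-=.0014
p=np.array(obs()['tool_pos'])
m=(abs(P[...,0]-p[0])<.07)&(abs(P[...,1]-p[1])<.07)&(P[...,2]>.065)&(P[...,2]<.25)
z=P[m]; print(len(z),'min z',np.percentile(z[:,2],[0,1,3,10]) if len(z) else 0)
low=z[z[:,2]<z[:,2].min()+.012]; print(low[:,:2].min(0),low[:,:2].max(0))
cv2.imwrite('pics/a1.png',cv2.resize(c['img'][90:290,200:360],None,fx=3.5,fy=3,interpolation=cv2.INTER_CUBIC))
```

```text
rel [-1.5 -2.2 66.4] roll 0.0005 | at [0.565  0.1072 0.1224] gap 0.453 t 1.75 F [0.5 0.4 0.2]
1162 min z [0.10804016 0.11406599 0.11971599 0.1448185 ]
[0.55018108 0.07422218] [0.57054505 0.08739044]
```

View pics/a1.png

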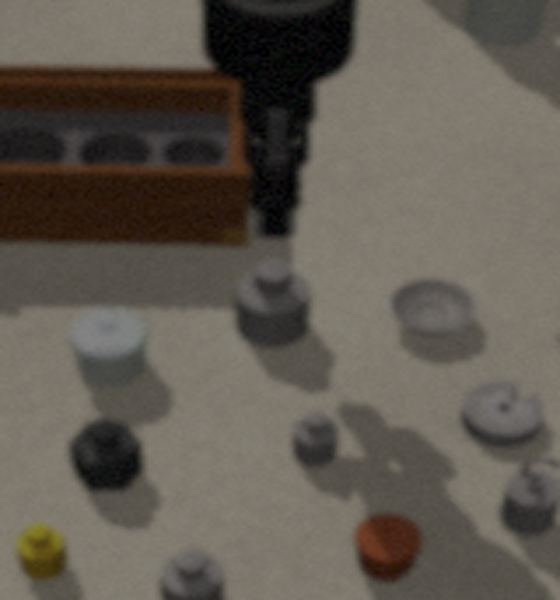

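Request:
jog_arm(rows=[0.45,-1.5,-2,40,0,0.45,-1.5,-2,45,0,0.45,-1.5,-2,45,0,0.45,-1.5,-2,45,0])

```text
time_s: 2.2
tool_pos: [0.5658, 0.1046, 0.0771]
orientation: [0.001, 0.135, 0.991, 0.0]
force: [0.7, 1.0, -0.4]
finger_gap: 0.45
```

```bash
python3 -c "
from h import *
go(.566,.1047,.0555)"
```

```text
rel [-0.1  0.1 21.6] roll 0.0005 | at [0.5658 0.1046 0.0771] gap 0.45 t 2.2 F [ 0.7  1.  -0.4]
```

Request:
jog_arm(rows=[0.45,0,0,21.5,0,0.45,0,0,21.5,0,0.45,0,0,21.5,0,0,0,0,21.5,0,0,0,0,21.5,0,0,0,0,21.5,0,0,0,0,21.5,0,0,0,0,21.5,0])

```text
time_s: 3.0
tool_pos: [0.566, 0.1042, 0.0555]
orientation: [0.001, 0.136, 0.991, 0.0]
force: [-2.3, -0.8, 5.6]
finger_gap: 0.226
```

Request:
jog_arm(rows=[0,0,0,-10,0,0,0,0,-40,0,0,0,0,-80,0,0,0,0,-105,0,0,0,0,-105,0])

```text
time_s: 3.5
tool_pos: [0.5671, 0.1045, 0.163]
orientation: [0.003, 0.136, 0.991, 0.001]
force: [0.9, -0.9, -4.2]
finger_gap: 0.23
```

```bash
python3 -c "
from h import *
go(*casept(-.0505),.16);go(*casept(-.0505),.0605)"
```

```text
rel [163.3 138.    2.4] roll -0.0 | at [0.5671 0.1045 0.163 ] gap 0.23 t 3.5 F [ 0.9 -0.9 -4.2]
rel [163.9 137.7 101.9] roll -0.0 | at [0.5671 0.1045 0.163 ] gap 0.23 t 3.5 F [ 0.9 -0.9 -4.2]
```

Weight held (about −5 N). Carrying it over the 500 g well.

Request:
jog_arm(rows=[0,35,30,0,0,0,70,60,0,0,0,105,90,0,0,0,140,118,0,0,0,163.5,138,0,0,0,163.5,138,0,0,0,163.5,138,0,0,0,163.5,138,0,0])

```text
time_s: 4.3
tool_pos: [0.4447, 0.2803, 0.1577]
orientation: [-0.001, 0.136, 0.991, -0.001]
force: [0.3, -0.6, -4.1]
finger_gap: 0.226
```

Run:
```python
from h import *
go(*casept(-.0505),.0605)
for n in('scene','side'):
    c=take(n)
    w={'scene':(150,260,330,440),'side':(60,180,150,300)}[n]
    cv2.imwrite(f'pics/b_{n}.png',cv2.resize(c['img'][w[0]:w[1],w[2]:w[3]],None,fx=4,fy=4,interpolation=cv2.INTER_CUBIC))
a=cv2.imread('pics/b_scene.png');b=cv2.imread('pics/b_side.png')
h=440;cv2.imwrite('pics/b.png',cv2.resize(np.hstack([a[:h],cv2.resize(b,(b.shape[1]*h//b.shape[0],h))]),(790,352)))
```

```text
rel [-1.9  1.8 97.2] roll -0.0006 | at [0.4447 0.2803 0.1577] gap 0.226 t 4.3 F [ 0.3 -0.6 -4.1]
```

View pics/b.png

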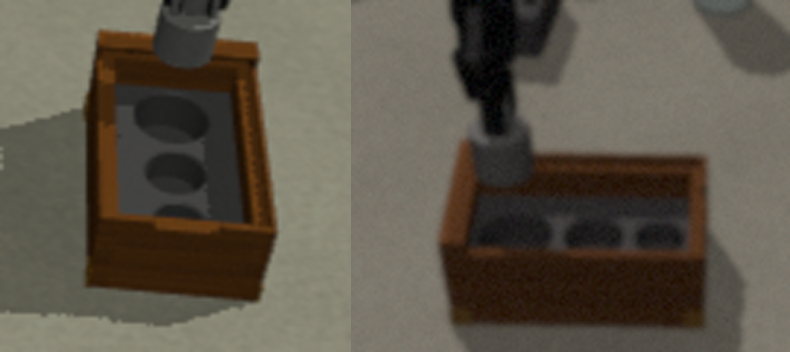

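Request:
jog_arm(rows=[0,-2,2,20,0,0,-2,2,40,0,0,-2,2,60,0,0,-2,2,75,0,0,-2,2,85,0,0,-2,2,90,0,0,-2,2,92,0,0,-2,2,92,0])

```text
time_s: 5.2
tool_pos: [0.4477, 0.2824, 0.0671]
orientation: [0.0, 0.136, 0.991, 0.0]
force: [0.5, -0.1, -4.6]
finger_gap: 0.231
```

```bash
python3 -c "
from h import *
go(*casept(-.0505),.0597)"
```

```text
rel [ 0.4 -1.2  7.4] roll -0.0004 | at [0.4477 0.2824 0.0671] gap 0.231 t 5.2 F [ 0.5 -0.1 -4.6]
```

Request:
jog_arm(rows=[0,0,-1,2,0,0,0,-1,4,0,0,0,-1,6,0,0,0,-1,7,0,0,0,-1,7.5,0,0,0,-1,7.5,0])

```text
time_s: 5.8
tool_pos: [0.4473, 0.2815, 0.0599]
orientation: [0.0, 0.136, 0.991, 0.0]
force: [-0.9, -1.7, 0.8]
finger_gap: 0.227
```

Force went from −4.6 to +0.8, so the weight is standing on the floor. Release and rise.

Request:
jog_arm(rows=[0.42,0,0,0,0,0.42,0,0,0,0,0.42,0,0,0,0,0.42,0,0,-20,0,0.42,0,0,-50,0,0.42,0,0,-85,0,0.42,0,0,-110,0,0.42,0,0,-110,0])

```text
time_s: 6.6
tool_pos: [0.4488, 0.2827, 0.1735]
orientation: [0.003, 0.136, 0.991, 0.002]
force: [-0.2, 0.9, -1.6]
finger_gap: 0.423
```

Run:
```python
from h import *
go(.4693,-.0988,.15)
for n,dz in(('scene',.0006),('side',-.0014)):
    P=cloud(take(n)); P[...,2]+=dz; a=casept(-.0505)
    m=(np.hypot(P[...,0]-a[0],P[...,1]-a[1])<.02)&(P[...,2]>.05)&(P[...,2]<.075); print(n,a,m.sum(),np.median(P[m],0) if m.any() else 0)
```

```text
rel [-122.2 -362.1   22.1] roll 0.0001 | at [0.4488 0.2827 0.1735] gap 0.423 t 6.6 F [-0.2  0.9 -1.6]
scene [0.44696029 0.28138045] 66 [0.45116111 0.2802656  0.05858317]
side [0.44696029 0.28138045] 82 [0.44792923 0.27761092 0.05875452]
```

The 500 g knob top is at 59–60 mm, so it is seated. Next the 200 g at (0.469, −0.099).

Request:
jog_arm(rows=[0.4,-122,-362,20,0,0.4,-122,-362,20,0,0.4,-122,-362,20,0,0.4,-122,-362,20,0,0.4,-122,-362,20,0,0.4,-122,-362,20,0,0.4,-122,-362,20,0,0.4,-122,-362,20,0,0.4,-122,-362,20,0,0.4,-122,-362,20,0])

```text
time_s: 7.7
tool_pos: [0.4663, -0.1004, 0.1478]
orientation: [-0.001, 0.137, 0.991, 0.0]
force: [-0.2, -0.5, -0.2]
finger_gap: 0.397
```

```bash
python3 -c "
from h import *
go(.4693,-.0988,.075)"
```

```text
rel [-2.6  2.3 72.8] roll -0.0021 | at [ 0.4663 -0.1004  0.1478] gap 0.397 t 7.7 F [-0.2 -0.5 -0.2]
```

Request:
jog_arm(rows=[0.4,-1,1,40,0,0.4,-1,1,72,0,0.4,-1,1,72,0,0.4,-1,1,72,0,0.4,-1,1,72,0,0.4,-1,1,72,0])

```text
time_s: 8.3
tool_pos: [0.4696, -0.0992, 0.079]
orientation: [0.001, 0.135, 0.991, -0.0]
force: [-0.1, 0.4, 0.2]
finger_gap: 0.402
```

Run:
```python
from h import *
go(.4693,-.0988,.0475)
c=take('wrist'); P=cloud(c)
m=(np.hypot(P[...,0]-.469,P[...,1]+.099)<.02)&(P[...,2]>.037)&(P[...,2]<.05)
q=P[m]; print(len(q), np.median(q,0) if len(q) else 0, q.min(0) if len(q) else 0,q.max(0) if len(q) else 0)
```

```text
rel [ 0.5  0.3 31.5] roll 0.0006 | at [ 0.4696 -0.0992  0.079 ] gap 0.402 t 8.3 F [-0.1  0.4  0.2]
639 [ 0.46490132 -0.10027233  0.04122454] [ 0.45801878 -0.10832538  0.03712921] [ 0.47296142 -0.09280802  0.04311128]
```

Request:
jog_arm(rows=[0.4,1.5,0,20,0,0.4,1.5,0,31.5,0,0.4,1.5,0,31.5,0,0.4,1.5,0,31.5,0,0,1.5,0,31.5,0,0,1.5,0,31.5,0,0,1.5,0,31.5,0,0,1.5,0,31.5,0,0,1.5,0,31.5,0])

```text
time_s: 9.25
tool_pos: [0.4676, -0.0992, 0.0466]
orientation: [0.001, 0.136, 0.991, -0.0]
force: [-1.4, -1.5, 5.3]
finger_gap: 0.148
```

```bash
python3 -c "
from h import *
go(.4693,-.0988,.17)"
```

```text
rel [  -1.8    0.8 -123.4] roll -0.0001 | at [ 0.4676 -0.0992  0.0466] gap 0.148 t 9.25 F [-1.4 -1.5  5.3]
```

Request:
jog_arm(rows=[0,0,0,-10,0,0,0,0,-50,0,0,0,0,-90,0,0,0,0,-120,0,0,0,0,-120,0])

```text
time_s: 9.75
tool_pos: [0.4691, -0.0992, 0.1705]
orientation: [0.004, 0.136, 0.991, -0.0]
force: [0.9, -0.8, -2.3]
finger_gap: 0.145
```

```bash
python3 -c "
from h import *
go(*casept(.0095),.165)"
```

```text
rel [ 63.7 360.6   5.3] roll 0.0 | at [ 0.4691 -0.0992  0.1705] gap 0.145 t 9.75 F [ 0.9 -0.8 -2.3]
```

Request:
jog_arm(rows=[0,7,40,0,0,0,14,80,0,0,0,21,120,0,0,0,28,160,0,0,0,35,200,0,0,0,42,240,0,0,0,50,280,0,0,0,56,320,0,0,0,64,360,0,0,0,64,360,0,0])

```text
time_s: 10.75
tool_pos: [0.5017, 0.2691, 0.1641]
orientation: [-0.001, 0.133, 0.991, 0.0]
force: [-0.7, -0.7, -1.1]
finger_gap: 0.149
```

Request:
jog_arm(rows=[0,0,0,0,0,0,0,0,0,0])

```text
time_s: 10.95
tool_pos: [0.5016, 0.2642, 0.165]
orientation: [-0.001, 0.136, 0.991, -0.001]
force: [-0.4, -1.1, -1.3]
finger_gap: 0.15
```

```bash
python3 -c "
from h import *
go(*casept(.0095),.0587)"
```

```text
rel [ -2.9   2.  106.3] roll -0.0005 | at [0.5016 0.2642 0.165 ] gap 0.15 t 10.95 F [-0.4 -1.1 -1.3]
```

Request:
jog_arm(rows=[0,-2.5,1.5,20,0,0,-2.5,1.5,45,0,0,-2.5,1.5,70,0,0,-2.5,1.5,88,0,0,-2.5,1.5,96,0,0,-2.5,1.5,98,0,0,-2.5,1.5,98,0])

```text
time_s: 11.65
tool_pos: [0.5053, 0.2654, 0.0684]
orientation: [0.0, 0.136, 0.991, 0.0]
force: [-0.4, -0.4, -1.2]
finger_gap: 0.15
```

```bash
python3 -c "
from h import *
go(*casept(.0095),.0587)"
```

```text
rel [ 0.5 -0.2  9.7] roll -0.0009 | at [0.5053 0.2654 0.0684] gap 0.15 t 11.65 F [-0.4 -0.4 -1.2]
```

Request:
jog_arm(rows=[0,0.5,0,3,0,0,0.5,0,6,0,0,0.5,0,8,0,0,0.5,0,9,0,0,0.5,0,10,0,0,0.5,0,10,0])

```text
time_s: 12.25
tool_pos: [0.5047, 0.266, 0.0587]
orientation: [0.0, 0.136, 0.991, 0.0]
force: [-1.8, -2.0, 4.6]
finger_gap: 0.148
```

Request:
jog_arm(rows=[0.36,0,0,0,0,0.36,0,0,0,0,0.36,0,0,0,0,0.36,0,0,-15,0,0.36,0,0,-45,0,0.36,0,0,-80,0,0.36,0,0,-105,0,0.36,0,0,-105,0])

```text
time_s: 13.05
tool_pos: [0.5063, 0.267, 0.1669]
orientation: [0.003, 0.136, 0.991, 0.002]
force: [0.9, 0.7, 0.2]
finger_gap: 0.359
```

Run:
```python
from h import *
go(.559,-.0092,.15)
for n,dz in(('scene',.0006),('side',-.0014)):
    P=cloud(take(n)); P[...,2]+=dz; a=casept(.0095)
    m=(np.hypot(P[...,0]-a[0],P[...,1]-a[1])<.02)&(P[...,2]>.045)&(P[...,2]<.075); print(n,a,m.sum(),np.median(P[m],0) if m.any() else 0)
```

```text
rel [-124.9 -251.9   16.3] roll 0.0 | at [0.5063 0.267  0.1669] gap 0.359 t 13.05 F [0.9 0.7 0.2]
scene [0.50475004 0.26524526] 40 [0.50736542 0.26434813 0.05196257]
side [0.50475004 0.26524526] 44 [0.5057742  0.26281638 0.05249351]
```

The 200 g is seated too (knob top expected at 54 mm). Now the 100 g.

Request:
jog_arm(rows=[0.36,-124,-251,0,0,0.36,-124,-251,10,0,0.36,-124,-251,20,0,0.36,-124,-251,20,0,0.36,-124,-251,20,0,0.36,-124,-251,20,0,0.36,-124,-251,60,0,0.36,-124,-251,80,0,0.36,-124,-251,80,0,0.36,-124,-251,80,0])

```text
time_s: 14.15
tool_pos: [0.5556, -0.0091, 0.0819]
orientation: [-0.001, 0.136, 0.991, -0.0]
force: [-0.1, -0.7, -0.1]
finger_gap: 0.364
```

```bash
python3 -c "
from h import *
go(.559,-.0092,.0425)"
```

```text
rel [-3.4  0.8 39.4] roll 0.0001 | at [ 0.5556 -0.0091  0.0819] gap 0.364 t 14.15 F [-0.1 -0.7 -0.1]
```

Request:
jog_arm(rows=[0.36,-3,0.5,20,0,0.36,-3,0.5,32,0,0.36,-3,0.5,38.5,0,0.36,-3,0.5,38.5,0,0.36,-3,0.5,38.5,0,0,-3,0.5,38.5,0,0,-3,0.5,38.5,0,0,-3,0.5,38.5,0,0,-3,0.5,38.5,0,0,-3,0.5,38.5,0])

```text
time_s: 15.15
tool_pos: [0.56, -0.0096, 0.0452]
orientation: [0.001, 0.136, 0.991, 0.0]
force: [-0.3, -0.8, 5.5]
finger_gap: 0.108
```

Request:
jog_arm(rows=[0,0,0,-10,0,0,0,0,-50,0,0,0,0,-90,0,0,0,0,-120,0,0,0,0,-120,0,0,0,0,-120,0])

```text
time_s: 15.75
tool_pos: [0.5597, -0.0095, 0.1649]
orientation: [0.001, 0.136, 0.991, 0.0]
force: [0.5, -0.0, -0.7]
finger_gap: 0.103
```

```bash
python3 -c "
from h import *
go(*casept(.06),.165)
c=take('side');cv2.imwrite('pics/c.png',cv2.resize(c['img'][80:280,170:370],None,fx=3,fy=3))"
```

```text
rel [ 7.630e+01  2.498e+02 -1.000e-01] roll -0.0 | at [ 0.5597 -0.0095  0.1649] gap 0.103 t 15.75 F [ 0.5 -0.  -0.7]
```

View pics/c.png

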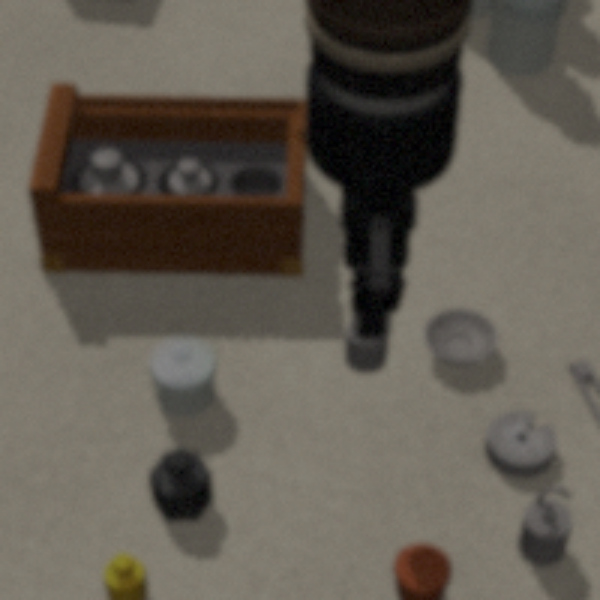

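The crop shows both larger weights seated at (108,172) and (190,178), and the 100 g hanging upright in the fingers at (367,345).

Request:
jog_arm(rows=[0,12,38,0,0,0,24,76,0,0,0,36,114,0,0,0,48,152,0,0,0,60,190,0,0,0,70,230,0,0,0,76,250,0,0,0,76,250,0,0,0,76,250,0,0,0,76,250,0,0])

```text
time_s: 16.8
tool_pos: [0.553, 0.2507, 0.1633]
orientation: [-0.001, 0.136, 0.991, -0.001]
force: [0.4, -0.5, -0.3]
finger_gap: 0.108
```

```bash
python3 -c "
from h import *
go(*casept(.06),.061)"
```

```text
rel [ -0.2   1.2 102.3] roll -0.0008 | at [0.553  0.2507 0.1633] gap 0.108 t 16.8 F [ 0.4 -0.5 -0.3]
```

Request:
jog_arm(rows=[0,0,0.5,20,0,0,0,0.5,45,0,0,0,0.5,70,0,0,0,0.5,85,0,0,0,0.5,92,0,0,0,0.5,94,0,0,0,0.5,94,0])

```text
time_s: 17.5
tool_pos: [0.554, 0.2518, 0.0708]
orientation: [0.0, 0.136, 0.991, 0.0]
force: [0.2, 0.3, 0.3]
finger_gap: 0.102
```

```bash
python3 -c "
from h import *
go(*casept(.06),.061)"
```

```text
rel [ 0.5 -0.2  9.8] roll -0.0009 | at [0.554  0.2518 0.0708] gap 0.102 t 17.5 F [0.2 0.3 0.3]
```

Request:
jog_arm(rows=[0,0.5,0,3,0,0,0.5,0,5,0,0,0.5,0,7,0,0,0.5,0,8,0,0,0.5,0,9,0,0,0.5,0,10,0,0,0.5,0,10,0])

```text
time_s: 18.2
tool_pos: [0.5535, 0.2524, 0.0612]
orientation: [0.001, 0.136, 0.991, 0.0]
force: [-1.4, -1.1, 3.8]
finger_gap: 0.103
```

Request:
jog_arm(rows=[0.36,0,0,0,0,0.36,0,0,0,0,0.36,0,0,0,0,0.36,0,0,-15,0,0.36,0,0,-45,0,0.36,0,0,-80,0,0.36,0,0,-105,0,0.36,0,0,-105,0])

```text
time_s: 19.0
tool_pos: [0.5549, 0.2532, 0.1695]
orientation: [0.003, 0.136, 0.991, 0.002]
force: [-0.3, -0.2, 0.4]
finger_gap: 0.361
```

Run:
```python
from h import *
go(.5295,-.291,.12,np.deg2rad(69.1))
for n,dz in(('scene',.0006),('side',-.0014)):
    P=cloud(take(n)); P[...,2]+=dz; a=casept(.06)
    m=(np.hypot(P[...,0]-a[0],P[...,1]-a[1])<.02)&(P[...,2]>.045)&(P[...,2]<.06); print(n,a,m.sum(),np.median(P[m],0) if m.any() else 0)
```

```text
rel [-121.6 -531.2   47.8] roll 0.0925 | at [0.5549 0.2532 0.1695] gap 0.361 t 19.0 F [-0.3 -0.2  0.4]
scene [0.55338975 0.25166481] 26 [0.55340871 0.25172002 0.05051372]
side [0.55338975 0.25166481] 25 [0.55330132 0.25093013 0.05125593]
```

The 100 g is seated as well (expected 52 mm). Now the cover.

Request:
jog_arm(rows=[0.95,-121,-530,0,0.0925,0.95,-121,-530,0,0.0925,0.95,-121,-530,0,0.0925,0.95,-121,-530,0,0.0925,0.95,-121,-530,0,0.0925,0.95,-121,-530,0,0.0925,0.95,-121,-530,0,0.0925,0.95,-121,-530,0,0.0925,0.95,-121,-530,0,0.0925,0.95,-121,-530,0,0.0925])

```text
time_s: 20.1
tool_pos: [0.528, -0.2487, 0.1634]
orientation: [-0.001, 0.181, 0.983, 0.0]
force: [0.5, 0.6, 0.3]
finger_gap: 0.953
```

Run:
```python
from h import *
go(.5295,-.291,.1,np.deg2rad(69.1))
```

```text
rel [-16.7 -38.9  63.4] roll -0.0001 | at [ 0.528  -0.2487  0.1634] gap 0.953 t 20.1 F [0.5 0.6 0.3]
```

Request:
jog_arm(rows=[0.95,-16.5,-39,20,0,0.95,-16.5,-39,50,0,0.95,-16.5,-39,93,0,0.95,-16.5,-39,93,0,0.95,-16.5,-39,93,0,0.95,-16.5,-39,93,0])

```text
time_s: 20.7
tool_pos: [0.5316, -0.2895, 0.074]
orientation: [0.001, 0.181, 0.983, -0.0]
force: [0.6, 0.2, 0.7]
finger_gap: 0.947
```

Run:
```python
from h import *
go(.5295,-.291,.02,np.deg2rad(69.1))
c=take('wrist');cv2.imwrite('pics/d.png',c['img'])
```

```text
rel [ 1.5 -2.2 54. ] roll 0.0005 | at [ 0.5316 -0.2895  0.074 ] gap 0.947 t 20.7 F [0.6 0.2 0.7]
```

View pics/d.png

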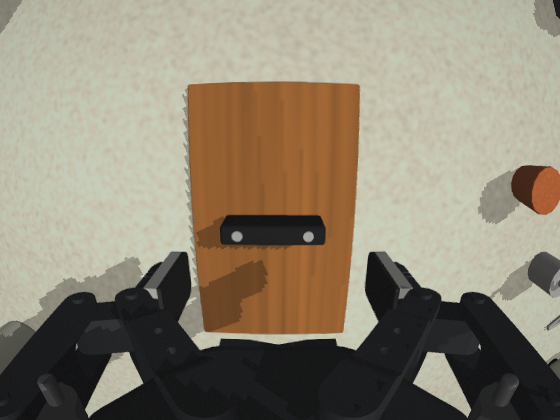

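The wrist view shows the handle at (272,230), square between the open fingers.

Request:
jog_arm(rows=[0.95,1.5,-2,30,0,0.95,1.5,-2,50,0,0.95,1.5,-2,53,0,0.95,1.5,-2,53,0,0.95,1.5,-2,53,0,0,1.5,-2,53,0,0,1.5,-2,53,0,0,1.5,-2,53,0,0,1.5,-2,53,0,0,1.5,-2,53,0])

```text
time_s: 21.75
tool_pos: [0.5296, -0.2912, 0.0211]
orientation: [0.001, 0.181, 0.983, -0.0]
force: [-0.3, 1.0, 5.6]
finger_gap: 0.685
```

Run:
```python
from h import *
go(.5295,-.291,.15,np.deg2rad(69.1))
```

```text
rel [-2.000e-01  1.000e-01 -1.289e+02] roll 0.0 | at [ 0.5296 -0.2912  0.0211] gap 0.685 t 21.75 F [-0.3  1.   5.6]
```

Request:
jog_arm(rows=[0,0,0,-10,0,0,0,0,-40,0,0,0,0,-80,0,0,0,0,-120,0,0,0,0,-150,0,0,0,0,-150,0,0,0,0,-150,0])

```text
time_s: 22.45
tool_pos: [0.5288, -0.2908, 0.1701]
orientation: [0.001, 0.181, 0.983, -0.0]
force: [-0.6, -0.4, -2.8]
finger_gap: 0.684
```

Run:
```python
from h import *
go(*casept(-.14),.17)
P=cloud(take('side')); P[...,2]-=.0014
p=np.array(obs()['tool_pos']); u=np.array([np.cos(np.deg2rad(-20.9)),np.sin(np.deg2rad(-20.9))]); d=P[...,:2]-p[:2]; s=d@u; t=d@np.array([-u[1],u[0]])
for a in np.arange(-.08,.081,.02):
    m=(abs(s-a)<.006)&(abs(t)<.048)&(abs(P[...,2]-p[2])<.04)&(P[...,2]<p[2]+.002); print(round(a,2),m.sum(),np.median(P[m][:,2]) if m.any() else 0)
```

```text
rel [369.7 497.1  -0.6] roll -0.0925 | at [ 0.5288 -0.2908  0.1701] gap 0.684 t 22.45 F [-0.6 -0.4 -2.8]
-0.08 601 0.15361940173036587
-0.06 605 0.1536746778371429
-0.04 601 0.15359314999779944
-0.02 608 0.15364187342352426
0.0 93 0.15381711923685343
0.02 128 0.15341671806983836
0.04 579 0.15366588155892175
0.06 619 0.15364175170010613
0.08 622 0.15366505171095052
```

Request:
jog_arm(rows=[0,26,35,0,-0.01,0,52,70,0,-0.02,0,78,105,0,-0.03,0,104,140,0,-0.04,0,130,175,0,-0.05,0,156,210,0,-0.06,0,182,245,0,-0.07,0,208,280,0,-0.08,0,234,315,0,-0.0925,0,250,336,0,-0.0925])

```text
time_s: 23.5
tool_pos: [0.4127, 0.1143, 0.1676]
orientation: [-0.002, 0.135, 0.991, -0.0]
force: [0.0, -0.6, -1.9]
finger_gap: 0.686
```

Run:
```python
from h import *
go(*casept(-.14),.14)
```

```text
rel [101.  170.4  27.7] roll 0.0022 | at [0.4127 0.1143 0.1676] gap 0.686 t 23.5 F [ 0.  -0.6 -1.9]
```

Request:
jog_arm(rows=[0,20,34,0,0,0,40,68,0,0,0,60,102,0,0,0,80,136,0,0,0,95,160,0,0,0,100,170,10,0,0,100,170,30,0,0,100,170,45,0,0,100,170,45,0,0,100,170,45,0])

```text
time_s: 24.5
tool_pos: [0.3639, 0.302, 0.1233]
orientation: [-0.001, 0.136, 0.991, -0.001]
force: [-0.4, -0.6, -0.9]
finger_gap: 0.685
```

```bash
cat >> h.py <<'E'
def tilt(n='side',save=None):
    c=take(n); P=cloud(c); P[...,2]+={'side':-.0014,'scene':.0006}[n]
    hsv=cv2.cvtColor(c['img'],cv2.COLOR_BGR2HSV); br=(hsv[...,0]<16)&(hsv[...,1]>130)
    u=casept(1)-casept(0); d=P[...,:2]-CO; s=d@u; t=d@np.array([-u[1],u[0]])
    p=np.array(obs()['tool_pos']); sc=(p[:2]-CO)@u; tc=(p[:2]-CO)@np.array([-u[1],u[0]])
    m=br&(abs(t-tc)<.047)&(abs(s-sc)<.088)&(abs(s-sc)>.01)&(P[...,2]>.05)&(P[...,2]<.16)
    for i in range(4):
        k=np.polyfit(s[m]-sc,P[...,2][m],1); m&=abs(np.polyval(k,s-sc)-P[...,2])<(.012,.008,.004,.003)[i]
    q=s[m]-sc; print('grip at case x %.4f y %.4f z %.4f slope %.4f plate top at grip z %.4f, n %d, extent %.4f %.4f'%(sc,tc,p[2],k[0],k[1],m.sum(),q.min(),q.max()))
    if save: cv2.imwrite(save,c['img'])
    return c
E
python3 - <<'E'
from h import *
go(*casept(-.14),.102); tilt()
E
```

```text
rel [ 3.9  2.6 21.3] roll -0.0007 | at [0.3639 0.302  0.1233] gap 0.685 t 24.5 F [-0.4 -0.6 -0.9]
grip at case x -0.1357 y -0.0020 z 0.1241 slope -0.0033 plate top at grip z 0.1071, n 1740, extent -0.0843 0.0876
```

Request:
jog_arm(rows=[0,4,2.5,10,0,0,4,2.5,18,0,0,4,2.5,22,0,0,4,2.5,25,0,0,4,2.5,28,0,0,4,2.5,31,0,0,4,2.5,34,0,0,4,2.5,36,0,0,4,2.5,36,0])

```text
time_s: 25.45
tool_pos: [0.3601, 0.3076, 0.0897]
orientation: [-0.001, 0.135, 0.991, 0.002]
force: [-10.4, 1.5, 11.2]
finger_gap: 0.687
```

Run:
```python
from h import *
go(*casept(-.14),.102); c=tilt(); cv2.imwrite('pics/e.png',cv2.resize(c['img'][60:220,80:300],None,fx=3.5,fy=3.5))
```

```text
rel [ -1.2  -1.9 -12.3] roll 0.0011 | at [0.3601 0.3076 0.0897] gap 0.687 t 25.45 F [-10.4   1.5  11.2]
grip at case x -0.1412 y 0.0019 z 0.0897 slope 0.2397 plate top at grip z 0.0739, n 1506, extent -0.0774 0.0880
```

View pics/e.png

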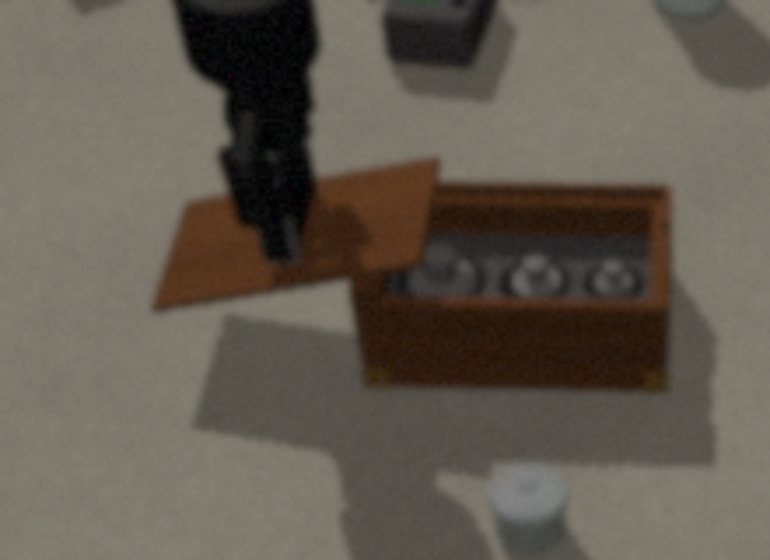

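The crop shows the cover tilted about 0.24 rad, low end towards the robot at (170,300), and all three weights standing in their wells. Lifting it and carrying it over the seat.

Request:
jog_arm(rows=[0,0,0,-15,0,0,0,0,-40,0,0,0,0,-70,0,0,0,0,-70,0,0,0,0,-70,0,0,0,0,-70,0])

```text
time_s: 26.1
tool_pos: [0.3607, 0.3061, 0.1572]
orientation: [-0.001, 0.136, 0.991, -0.001]
force: [-0.4, -0.6, -1.1]
finger_gap: 0.689
```

Run:
```python
from h import *
go(*casept(.010),.155); tilt()
```

```text
rel [-150.2   -0.6    2. ] roll 0.0 | at [0.3607 0.3061 0.1572] gap 0.689 t 26.1 F [-0.4 -0.6 -1.1]
grip at case x -0.1403 y 0.0005 z 0.1570 slope 0.2111 plate top at grip z 0.1412, n 846, extent -0.0779 0.0371
```

Request:
jog_arm(rows=[0,-30,0,0,0,0,-65,0,0,0,0,-100,0,0,0,0,-130,0,0,0,0,-150,-0.5,0,0,0,-150,-0.5,0,0,0,-150,-0.5,0,0,0,-150,-0.5,0,0,0,-150,-0.5,0,0])

```text
time_s: 27.05
tool_pos: [0.5046, 0.2659, 0.1581]
orientation: [-0.0, 0.135, 0.991, -0.0]
force: [-0.1, 0.3, -1.4]
finger_gap: 0.688
```

Run:
```python
from h import *
go(*casept(.010),.108); tilt(); tilt('scene')
```

```text
rel [-0.9 -0.6 50.1] roll 0.0009 | at [0.5046 0.2659 0.1581] gap 0.688 t 27.05 F [-0.1  0.3 -1.4]
grip at case x 0.0092 y 0.0007 z 0.1583 slope 0.2109 plate top at grip z 0.1423, n 962, extent -0.0813 0.0359
grip at case x 0.0094 y 0.0007 z 0.1585 slope 0.1906 plate top at grip z 0.1422, n 43, extent -0.0548 -0.0113
```

Request:
jog_arm(rows=[0,-1,-0.5,10,0,0,-1,-0.5,25,0,0,-1,-0.5,38,0,0,-1,-0.5,45,0,0,-1,-0.5,48,0,0,-1,-0.5,48,0,0,-1,-0.5,48,0])

```text
time_s: 27.85
tool_pos: [0.5066, 0.2651, 0.1107]
orientation: [0.0, 0.136, 0.991, 0.0]
force: [0.8, 0.7, -0.3]
finger_gap: 0.686
```

Run:
```python
from h import *
go(*casept(.010),.105); c=tilt(); cv2.imwrite('pics/f.png',cv2.resize(c['img'][60:200,130:310],None,fx=4,fy=4))
```

```text
rel [ 1.3 -0.3  5.7] roll -0.0 | at [0.5066 0.2651 0.1107] gap 0.686 t 27.85 F [ 0.8  0.7 -0.3]
grip at case x 0.0114 y 0.0004 z 0.1109 slope 0.2167 plate top at grip z 0.0951, n 1716, extent -0.0880 0.0870
```

View pics/f.png

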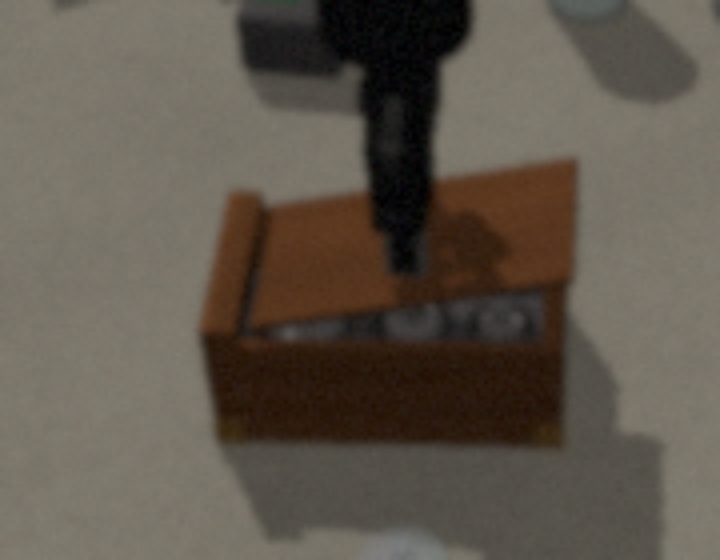

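The low end sits just inside the lip edge at (245,325). Lowering a little, then sliding it under the lip.

Request:
jog_arm(rows=[0,0,0,3,0,0,0,0,6,0,0,0,0,6,0,0,3,0,6,0,0,6,0,6,0,0,9,0,6,0,0,12,0,6,0,0,15,0,6,0,0,17,0,6,0,0,17,0,6,0])

```text
time_s: 28.9
tool_pos: [0.4897, 0.2696, 0.1044]
orientation: [0.0, 0.136, 0.991, 0.0]
force: [1.1, 0.9, -1.8]
finger_gap: 0.684
```

Run:
```python
from h import *
go(*casept(-.006),.105); tilt()
```

```text
rel [-0.2 -0.1 -0.6] roll 0.0002 | at [0.4897 0.2696 0.1044] gap 0.684 t 28.9 F [ 1.1  0.9 -1.8]
grip at case x -0.0060 y 0.0001 z 0.1044 slope 0.2085 plate top at grip z 0.0890, n 1563, extent -0.0714 0.0880
```

Request:
jog_arm(rows=[0,0,0,2,0,0,-1,0,4,0,0,-1.8,0,6,0,0,-2.5,0,8,0,0,-3.2,0,9.7,0,0,-3.8,0,11.5,0,0,-4.4,0,13,0,0,-4.8,0,14.5,0,0,-5.2,0,16,0,0,-5.2,0,16,0])

```text
time_s: 29.95
tool_pos: [0.4958, 0.2681, 0.0886]
orientation: [0.001, 0.136, 0.991, 0.0]
force: [2.0, -2.1, 5.4]
finger_gap: 0.685
```

Run:
```python
from h import *
go(*casept(.0),.085); c=tilt(); cv2.imwrite('pics/g.png',cv2.resize(c['img'][60:200,130:310],None,fx=4,fy=4))
```

```text
rel [ 0.1 -0.3  3.6] roll -0.0003 | at [0.4958 0.2681 0.0886] gap 0.685 t 29.95 F [ 2.  -2.1  5.4]
grip at case x 0.0000 y 0.0003 z 0.0886 slope 0.0554 plate top at grip z 0.0737, n 1713, extent -0.0788 0.0879
```

View pics/g.png

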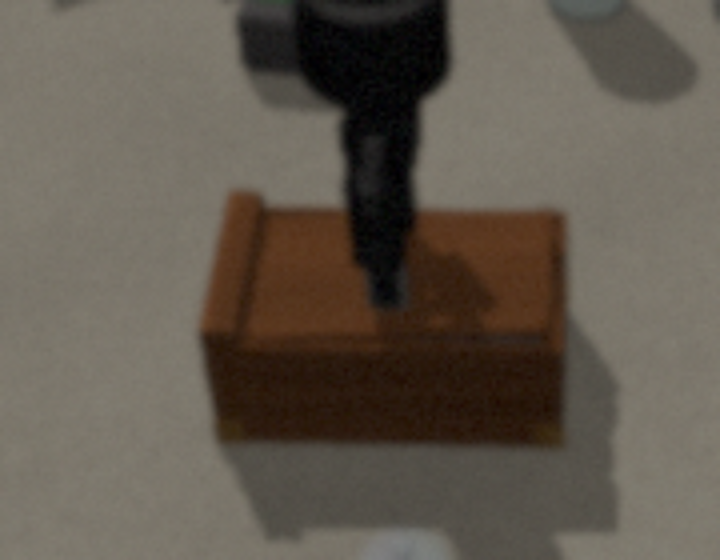

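The low end is under the lip and the far end about 8 mm above its seat. Lowering the rest of the way.

Request:
jog_arm(rows=[0,0,0,1,0,0,0,0,2,0,0,0,0,3,0,0,0,0,4,0,0,0,0,5,0,0,0,0,5,0])

```text
time_s: 30.6
tool_pos: [0.4962, 0.2682, 0.0839]
orientation: [0.001, 0.136, 0.991, 0.0]
force: [3.6, -1.5, 5.9]
finger_gap: 0.686
```

Run:
```python
from h import *
go(*casept(.0),.085); tilt()
```

```text
rel [ 0.5 -0.6 -1.1] roll -0.0005 | at [0.4962 0.2682 0.0839] gap 0.686 t 30.6 F [ 3.6 -1.5  5.9]
grip at case x 0.0004 y 0.0005 z 0.0839 slope 0.0034 plate top at grip z 0.0693, n 1720, extent -0.0792 0.0870
```

Flat: plate top at 69.3 mm (expected 69), slope 0.003. Release and retreat.

Request:
jog_arm(rows=[0.9,0,0,0,0,0.9,0,0,0,0,0.9,0,0,0,0,0.9,0,0,-10,0,0.9,0,0,-40,0,0.9,0,0,-80,0,0.9,0,0,-120,0,0.9,0,0,-160,0,0.9,0,0,-160,0,0.9,0,0,-160,0])

```text
time_s: 31.65
tool_pos: [0.4954, 0.2684, 0.2448]
orientation: [0.001, 0.136, 0.991, 0.001]
force: [-0.6, 0.3, -0.4]
finger_gap: 0.9
```

Run:
```python
from h import *
go(*casept(.0),.085); c=tilt(); s=tilt('scene')
P=cloud(c);P[...,2]-=.0014
u=casept(1)-casept(0); d=P[...,:2]-CO; sx=d@u; t=d@np.array([-u[1],u[0]])
for x in (-.07,-.04,.03,.06,.08):
    for y in(-.04,.04):
        m=(abs(sx-x)<.006)&(abs(t-y)<.008)&(P[...,2]<.085); print((x,y),np.median(P[m][:,2]).round(4))
cv2.imwrite('pics/i.png',np.hstack([cv2.resize(c['img'][90:190,160:290],(400,308)),cv2.resize(s['img'][140:260,330:440],(330,308))]))
```

```text
rel [  0.   -0.8 159.8] roll 0.0001 | at [0.4954 0.2684 0.2448] gap 0.9 t 31.65 F [-0.6  0.3 -0.4]
grip at case x -0.0008 y 0.0001 z 0.2433 slope 0.0003 plate top at grip z 0.0690, n 1819, extent -0.0779 0.0878
grip at case x -0.0010 y -0.0002 z 0.2424 slope -0.0005 plate top at grip z 0.0688, n 1615, extent -0.0878 0.0879
(-0.07, -0.04) 0.0693
(-0.07, 0.04) 0.0693
(-0.04, -0.04) 0.0687
(-0.04, 0.04) 0.0688
(0.03, -0.04) 0.0685
(0.03, 0.04) 0.069
(0.06, -0.04) 0.0693
(0.06, 0.04) 0.0692
(0.08, -0.04) 0.0689
(0.08, 0.04) 0.0694
```

View pics/i.png

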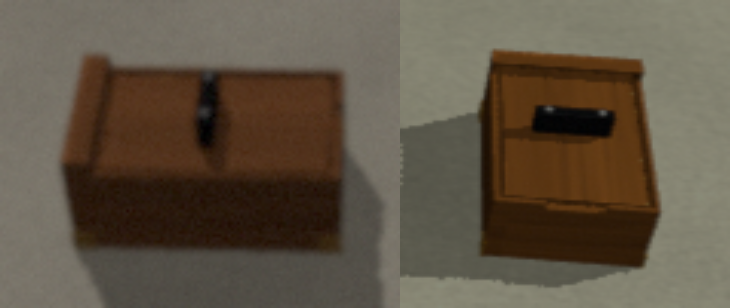

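The cover lies flat in its rim, one end under the lip, with its top at 69 mm everywhere. Handing in.

```bash
python3 -c "
from h import *
print(robot.close_job())"
```

```text
the job is handed in; nothing more can be done
None
```

The job is done and handed in at about 32 s of the 104 s allowed. The 500 g, 200 g and 100 g weights stand in their own wells. The cover is closed, with one end under the lip.

**Weights:** I set each one down until the wrist force showed contact, then released it. The last side view before covering showed all three upright in their wells. Their knob tops measured 59, 52 and 51 mm, where 60, 54 and 52 mm were expected. I put that 1–2 mm shortfall down to camera error.

**Cover:** I gripped it by the ends of its handle so it could pivot. Pressing its far part on the lip's top tilted it to about 0.22–0.24 rad. I then slid the low end under the lip and lowered the other end. After release the plate top read 68.5–69.4 mm at all ten points checked (69 expected), with a slope under 0.001.

**Unused pieces:** I reached for none of the hexagonal, hooked, slotted, yellow or turquoise ones. I did not measure their positions again at the end.

**Disagreement:** One wrist-camera reading put the 200 g knob about 3.5 mm off the two fixed cameras. It did not affect the grasp.

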